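# Take the combination padlock off the inner cover of the standards case

## Robot

A 7-joint arm with a two-finger parallel gripper is mounted at the origin on a cart in front of the work surface, level with it; the furniture and walls round the work are solid. World frame = base frame: x ahead of the robot, y to its left, z up, the work surface at z = 0. Lengths are in m, angles in rad, forces in N, time in s.
With the tool pointing down it reaches from about 0.425 to 0.825 m from the base axis. Payload 3.6 kg.
Tool frame: the origin (TCP) lies where the fingers leave the gripper's body, on its centre line; the fingertips stand 73 mm ahead of it and the grasp point (between the pads) lies 54 mm ahead of it; x points along the fingers, y is the direction in which the jaws open and shut, and the axes are right-handed (so a half turn about x gives the same grasp; the last joint's range is limited). The gripper opens to 85 mm and grips with 20 to 120 N. Pads are 22 mm wide; open, the fingers measure 114 mm over their backs; the gripper's body (76 mm by 85 mm) begins 54 mm behind the grasp point. The pads swing forward as they close: fully open they stand 13 mm farther back than shut.
Start: joints at [-0.026, 0.615, -0.013, 1.423, 0.008, 1.103, -0.04], TCP at [0.65, 0, 0.304] pointing down, gripper open.
Joint ranges: [-3.12, 3.12], [-0.3, 2.06], [-1.34, 1.32], [0.26, 2.42], [-1.36, 4.5], [0.01, 1.98], [-2.84, 2.84]. Speed limits (rad/s): [2.79, 2.79, 3.14, 3.14, 3.14, 3.14, 3.14].

## Interface

Orientations are given as a unit quaternion [x, y, z, w].
In Python, from station import arm, snapshot, camera_info, ticket gives the robot as it stands. Calls block until the motion is done:
- arm.movep(position, orientation): joint-space move of the TCP to a pose.
- arm.line_to(position, velocity=0.15, ori=None): straight line of the TCP; ori=None keeps the orientation; velocity is the mean speed in m/s.
- arm.move_j(angles): joint-space move.
- arm.move_gripper(opening, effort=None): opening from 0.0 (shut) to 1.0 (fully open); effort is the grip in N (None keeps the last); returns when the fingers have stopped.
- arm.pause(seconds).
- arm.ik(position, orientation): joint angles nearest the present ones, or None.
- snapshot(name): name is "scene" or "side" or "wrist"; returns the picture (420x560x3 uint8, blue, green, red); there is no depth.
- camera_info(name): a dict with "fx", "fy", "cx", "cy" (pixels), "R" (3x3) and "t" (3): a world point X has camera coordinates R X + t; the wrist camera has in their place "T_tool_cam" (4x4, takes a point from camera to tool coordinates, whose origin is the TCP and whose axes are the tool frame's). Camera axes: x right, y down, z forward; pixel columns grow to the right and rows downward; lengths in m; the calibration is good to about 2 mm. A picture is of the moment at which its call begins: read the wrist's pose just before it. camera_info takes no time and is no camera call.
A pose or a line that the arm cannot do raises arm.MotionError and nothing moves.
- ticket.finish_job(): hands the job in, once; it reports no verdict.
Readings, each from a call of its own:
- arm.read_time(): time.
- arm.read_joint_positions(): joint angles.
- arm.read_dq(): joint speeds.
- arm.read_effort(): joint torques, N m.
- arm.read_tool_pos(): TCP position.
- arm.read_eef_rot(): TCP orientation.
- arm.read_ft_force(): force on the tool from outside, world axes, zero at the start.
- arm.read_wrist_torque(): the same for the moment, N m.
- arm.read_opening(): opening from 0.0 (shut) to 1.0 (fully open).
Only numpy, scipy, OpenCV 4.12 (cv2) and the standard library are available. Lean on these libraries where they do the work, as an engineer would, in place of code of your own. Each camera call takes 0.05 s, during which the arm holds its last target.

## Task

Get the padlock off the inner cover of the small steel standards case: lift the outer lid by its bar until it leans back on its rests, turn the padlock's dial click by click until its white stripe stands at the long white mark on the shackle side, and pull the shackle fully open. Then lift the open lock out of the case and finish while still holding it, level with the dial up and still, at least 10 cm above the rim of the case, with the lid left open and the other things on the bench left where they are.

Things in the scene. Friction and masses are not known exactly. Their poses are not given: they have to be found in the camera images.
- case: grey steel case fixed to the bench, 146 (x) x 226 (y) mm, rim 100 mm high, walls 3 mm. Origin: centre of its underside; +x to the hinge side at the back, -x to the front, +y left. Inside, 46 mm above the bench and 54 mm below the rim, lies the shut, fixed inner cover; the padlock lies on it between rubber ribs 8 mm high, shackle towards the case's +y, its body centred at x 0, y -60 mm
- lid (a joint): outer lid hinged along the back rim: 0 = shut, grows as the front edge rises, 1.72 rad = leaning on its rests (just past upright, where it stays by itself; let go before upright it falls shut). About 0.35 kg, light hinge
- lid_bar (a point): centre of the lid's pull bar: round steel, 11 mm thick, 100 mm long, parallel to the lid's front edge and 35 mm in front of it (29 mm clear between bar and case), 186 mm from the hinge line. Turns with the lid; its y axis runs along the bar
- lid_hinge (a point): middle of the lid's hinge line, which runs along the case's y at the top of the back wall, 101 mm above the bench; the lid turns about it
- lock_centre (a point): centre of the padlock's body, 60 (x) x 56 (y) x 28 (z) mm, loose, lying dial up, 0.37 kg in all. +y to the shackle, z out of the dial's face. The shackle leg on its -x side runs through the eye of a fixed upright staple plate (24 wide, 5 thick, 28 mm high, 5 mm in front of the body); pulling the shackle brings the body up against it, and once open the lock lifts straight up off it
- dial (a joint): round black knurled dial with a white stripe: 0 = stripe at the long white mark (towards the shackle), the only place where the shackle is free (within 0.1 rad); grows anticlockwise seen from above. Click notches every 0.5236 rad hold the dial, 0 is one of them; stops at -0.6 and 2.7. Needs about 0.05 N m; it starts somewhere between 0.8 and 2.25
- dial_grip (a point): point on the dial's axis to grip at, 10 mm above the face of the lock and 24 mm above lock_centre; the dial is 36 mm across and its top 18.5 mm above the face. The axis is 6 mm behind the body's centre (lock's -y). Its y axis turns with the stripe
- shackle (a joint): how far the shackle is pulled out of the lock: 0 = locked, 0.024 m = fully open; slides along the lock's +y against about 3 N of friction and stays where it is left
- shackle_bar (a point): centre of the straight outer bar of the U-shaped shackle: round steel 9 mm thick, axis 14 mm above the inner cover, running along the lock's x; 35 mm clear between the two legs, 37 mm clear between bar and staple, 85 mm from bar to the case wall beyond when locked. Moves 24 mm along the lock's +y as it opens
- lock: the padlock's body; origin at the middle of its underside, axes as for lock_centre
- vial_a: bystander: white-capped vial 25 mm across and 56 mm high, right of the case
- vial_b: bystander: white-capped vial 25 mm across and 56 mm high, right of the case
- marker: bystander: marker pen 135 mm long, lying right of the case
- beaker: bystander: plastic beaker 69 mm across and 83 mm high, behind the case
- wash_bottle: bystander: wash bottle 65 mm across and 209 mm high, behind the case
- bench_timer: bystander: small timer 72 x 66 x 21 mm, right of the case
- scissors: bystander: scissors 199 mm long, lying at the front right

How it is judged:
By the outcome, as a careful person would: the job done as asked, in the order asked, and still so for the second after the job is handed in, while the arm keeps its last pose, push and grip.
It also fails if it takes over 72 s, if anything falls off the work surface, if the arm or the gripper's body presses on something with over 40 N, if the wrist force passes 120 N, or if a joint passes its speed limit or range.

## Working session

There is one attempt and no reset: what is moved stays moved. The work goes in short steps, each a Python script; the robot and the scene stay as the last script left them, time stands still between calls to the robot, and variables do not carry over. Pictures are saved under pics/ and viewed, and the job is handed in when it is done.

```bash
ls; mkdir -p pics; python3 - <<'E'
from station import arm, snapshot, camera_info
import cv2
for n in ["scene","side","wrist"]:
    cv2.imwrite(f"pics/a_{n}.png",snapshot(n)); print(n,camera_info(n))
print(arm.read_time(),arm.read_tool_pos(),arm.read_eef_rot())
E
```

```text
pics
scene {'fx': 387.36825121646734, 'fy': 387.36825121646734, 'cx': 276.2017306822484, 'cy': 204.5395077974391, 'R': array([[ 0.56683438, -0.82375445,  0.01128637],
       [-0.54452699, -0.38490515, -0.74521029],
       [ 0.61821448,  0.41626509, -0.66673401]]), 't': array([-0.40967304,  0.32933985,  0.65231683])}
side {'fx': 465.93648986786155, 'fy': 465.93648986786155, 'cx': 271.92168357880706, 'cy': 211.23749066691022, 'R': array([[-0.92779195, -0.37273772,  0.01639158],
       [-0.22711628,  0.52937439, -0.81742336],
       [ 0.29600724, -0.76212161, -0.5758041 ]]), 't': array([0.4617782 , 0.27455332, 1.07191726])}
wrist {'fx': 321.5423936468914, 'fy': 321.5423936468914, 'cx': 271.8540544076891, 'cy': 208.70398362099766, 'T_tool_cam': array([[ 1.45082085e-03, -2.74605080e-01,  9.61556002e-01,
        -7.03027010e-02],
       [ 9.99998946e-01,  3.49636340e-04, -1.40897400e-03,
         4.71557555e-04],
       [ 5.07164978e-05,  9.61557033e-01,  2.74605298e-01,
        -7.00813588e-02],
       [ 0.00000000e+00,  0.00000000e+00,  0.00000000e+00,
         1.00000000e+00]])}
0.15 [6.49584571e-01 2.83471634e-05 3.02989400e-01] [ 0.49947482  0.50050706 -0.50047081  0.49954635]
```

View pics/a_scene.png

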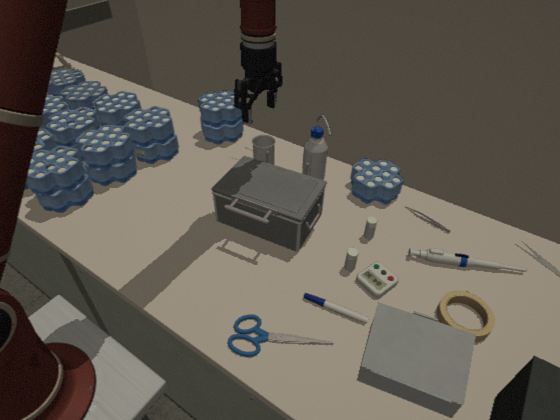

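View pics/a_side.png

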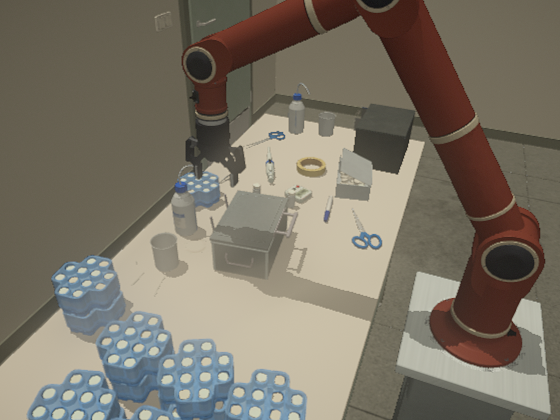

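View pics/a_wrist.png

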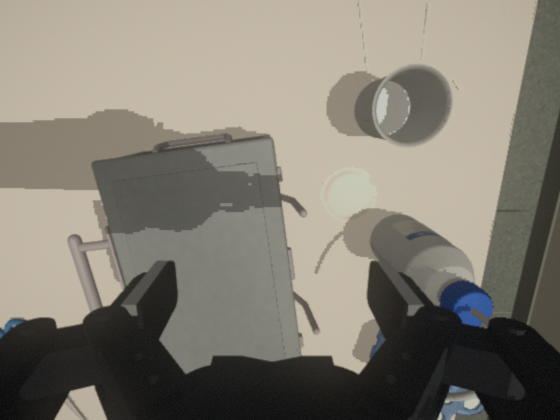

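```bash
python3 - <<'E'
import cv2
a=cv2.imread("pics/a_scene.png")[140:260,190:350]; cv2.imwrite("pics/c1.png",cv2.resize(a,None,fx=5,fy=5,interpolation=cv2.INTER_CUBIC))
a=cv2.imread("pics/a_side.png")[180:290,195:325]; cv2.imwrite("pics/c2.png",cv2.resize(a,None,fx=5,fy=5,interpolation=cv2.INTER_CUBIC))
a=cv2.imread("pics/a_wrist.png")[120:420,40:340]; cv2.imwrite("pics/c3.png",cv2.convertScaleAbs(cv2.resize(a,None,fx=2,fy=2,interpolation=cv2.INTER_CUBIC),alpha=1.8))
E
```

```text
(no output)
```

View pics/c1.png

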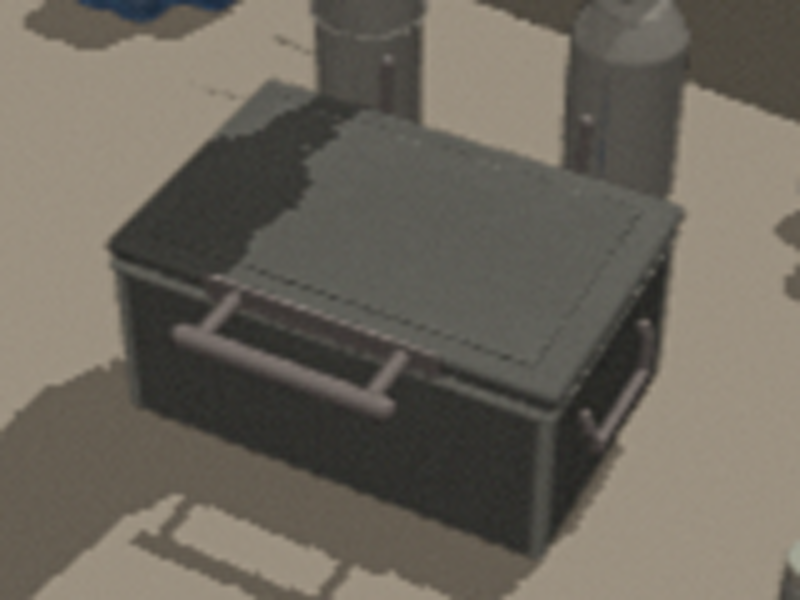

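View pics/c2.png

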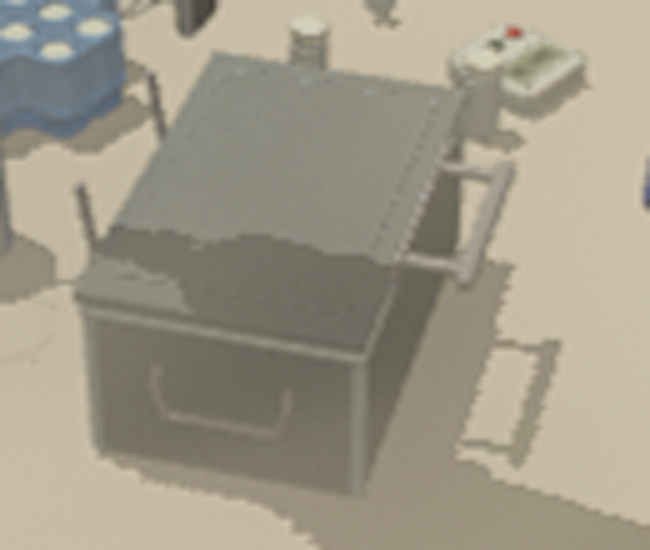

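View pics/c3.png

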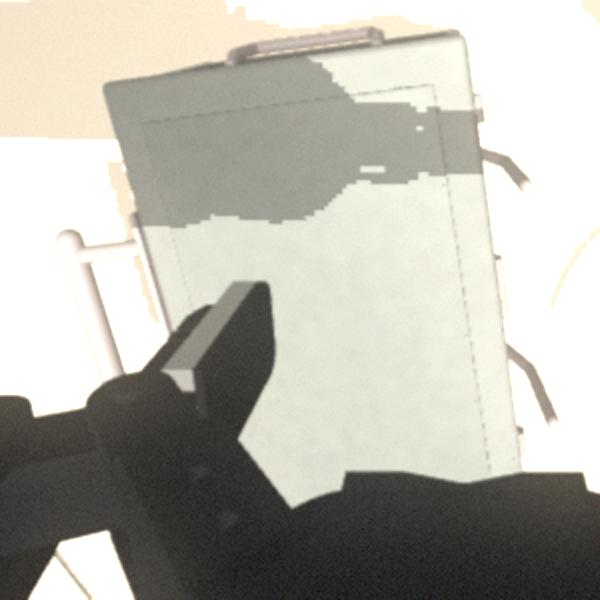

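```bash
cat > h.py <<'E'
from station import arm, snapshot, camera_info, ticket
import numpy as np, cv2
from scipy.spatial.transform import Rotation as Ro
def tocam(n,T=None):
    c=camera_info(n)
    if n!="wrist": return c,c["R"],c["t"]
    M=T@c["T_tool_cam"]; R=M[:3,:3].T; return c,R,-R@M[:3,3]
def toolT(p=None,q=None):
    T=np.eye(4); T[:3,:3]=Ro.from_quat(arm.read_eef_rot() if q is None else q).as_matrix(); T[:3,3]=arm.read_tool_pos() if p is None else p; return T
def proj(X,cam):
    c,R,t=cam; Y=np.atleast_2d(X)@R.T+t
    return np.c_[c["fx"]*Y[:,0]/Y[:,2]+c["cx"],c["fy"]*Y[:,1]/Y[:,2]+c["cy"]]
def C2W(P,x,y,a):
    c,s=np.cos(a),np.sin(a); P=np.atleast_2d(P); return np.c_[x+c*P[:,0]-s*P[:,1],y+s*P[:,0]+c*P[:,1],P[:,2]]
E
python3 - <<'E'
from h import *
from scipy.optimize import least_squares
T=toolT([6.49584571e-01,2.83471634e-05,3.02989400e-01],[0.49947482,0.50050706,-0.50047081,0.49954635])
cams={n:tocam(n,T) for n in ["scene","side","wrist"]}
def obs(zl,zb,ov):
    w,l=.073,.113
    return [("scene",(-w,-l,0),(298,251)),("scene",(-w,l,0),(217,221)),("scene",(w,-l,0),(322,215)),
    ("scene",(-.113,.05,zb),(226,206.4)),("scene",(-.113,-.05,zb),(267.6,221)),
    ("scene",(-w-ov,l+ov,zl),(212,190)),("scene",(-w-ov,-l-ov,zl),(300,221)),("scene",(w,-l-ov,zl),(326.4,182.4)),("scene",(w,l+ov,zl),(245,156)),
    ("side",(-w,l,0),(267.4,279.4)),("side",(w,l,0),(215,270.4)),("side",(-.113,.05,zb),(288,236)),("side",(-.113,-.05,zb),(297,213)),
    ("wrist",(-w-ov,l+ov,zl),(91.5,162.5)),("wrist",(w,l+ov,zl),(271.5,137.5)),("wrist",(-.113,.05,zb),(72.5,237.5))]
def f(p):
    r=[]
    for n,P,u in obs(*p[3:]): r.append(proj(C2W(P,*p[:3]),cams[n])[0]-u)
    return np.ravel(r)
s=least_squares(f,[.55,0,.1,.103,.1,.003],loss="soft_l1")
print(s.x)
for o,r in zip(obs(*s.x[3:]),s.fun.reshape(-1,2) if 0 else f(s.x).reshape(-1,2)): print(o[0],np.round(o[1],3),r.round(1))
E
```

```text
[ 0.59093717 -0.07031843  0.13045542  0.10817921  0.10720682  0.00251384]
scene [-0.073 -0.113  0.   ] [-0.1  2. ]
scene [-0.073  0.113  0.   ] [-0.5  0.4]
scene [ 0.073 -0.113  0.   ] [-0.4 -0.1]
scene [-0.113  0.05   0.107] [-0.1  0.8]
scene [-0.113 -0.05   0.107] [-1.9  0.9]
scene [-0.076  0.116  0.108] [-1.2 -1.5]
scene [-0.076 -0.116  0.108] [ 1.  -0.3]
scene [ 0.073 -0.116  0.108] [ 0.2 -0.1]
scene [0.073 0.116 0.108] [-1.7  0.3]
side [-0.073  0.113  0.   ] [-2.4  0.8]
side [0.073 0.113 0.   ] [-3.6 -0.4]
side [-0.113  0.05   0.107] [-0.9 -0.7]
side [-0.113 -0.05   0.107] [-1.6  0.3]
wrist [-0.076  0.116  0.108] [ 0.6 -0.6]
wrist [0.073 0.116 0.108] [-0.9  0.5]
wrist [-0.113  0.05   0.107] [0.1 3. ]
```

```bash
cat >> h.py <<'E'
CX,CY,CA=0.5909,-0.0703,0.1305
def W(p): return C2W(np.array(p,float),CX,CY,CA)[0]
def Q(a,pitch=0):  # tool down, jaws along case x when a=0 ; rotation a about z (ccw)
    return (Ro.from_euler('z',CA+a)*Ro.from_quat([.5,.5,-.5,.5])).as_quat()
def shot(n,name,crop=None,s=1,g=1.0):
    T=toolT(); im=snapshot(n); cv2.imwrite(f"pics/{name}_raw.png",im); np.save(f"pics/{name}_T.npy",T)
    if crop: im=im[crop[1]:crop[3],crop[0]:crop[2]]
    cv2.imwrite(f"pics/{name}.png",cv2.convertScaleAbs(cv2.resize(im,None,fx=s,fy=s,interpolation=cv2.INTER_CUBIC),alpha=g)); return T
E
python3 - <<'E'
from h import *
p=W([-.113,0,.106+.054+.07])
print(p, arm.ik(p,Q(0)))
arm.move_gripper(.35)
arm.movep(p,Q(0))
T=shot("wrist","b1",g=1.4)
cam=tocam("wrist",T)
print(proj(np.array([W([-.113,y,.106]) for y in(-.05,0,.05)]+[W([-.076,y,.108]) for y in (-.05,.05)]),cam))
print(arm.read_time(),arm.read_tool_pos(),p, arm.read_opening())
E
```

```text
[ 0.47886084 -0.08500468  0.23      ] [ 0.16553237  0.46366327 -0.04943312  1.97652263  0.03422143  0.70218429
  0.22568115]
[[267.89243296 299.10247828]
 [267.67280063 230.38142814]
 [267.4219278  151.88549604]
 [322.24533455 300.66198361]
 [329.5755904  152.25765189]]
1.6083 [ 0.48126436 -0.08429864  0.23085152] [ 0.47886084 -0.08500468  0.23      ] 0.3485738700021503
```

View pics/b1.png

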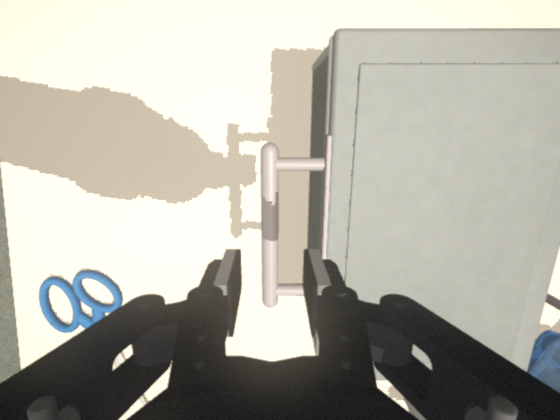

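```bash
python3 - <<'E'
from h import *
p=W([-.112,0,.108+.054]); arm.line_to(p,velocity=.12)
print(arm.read_ft_force().round(1) if hasattr(arm.read_ft_force(),'round') else arm.read_ft_force())
T=shot("wrist","b2",g=1.4)
arm.move_gripper(0.0,30)
print(arm.read_ft_force(),arm.read_opening(),arm.read_tool_pos(),p,arm.read_time())
E
```

```text
[-0.  -0.5  0.5]
[-1.97702769  0.31755753  5.49294003] 0.11234826559669209 [ 0.4798152  -0.08501327  0.16278799] [ 0.47985234 -0.08487455  0.162     ] 2.6833
```

View pics/b2.png

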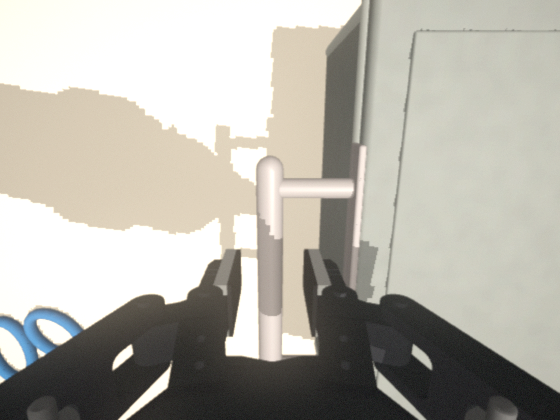

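```bash
python3 - <<'E'
from h import *
R=.186; th0=.02; q=Q(0)
def P(th):
    a=th0+th; return W([.0735-R*np.cos(a),0,.101+R*np.sin(a)+.0545])
ths=np.linspace(0,1.70,11)[1:]
for th in ths:
    assert arm.ik(P(th),q) is not None,th
for th in ths:
    arm.line_to(P(th),velocity=.15,ori=q)
    f=np.array(arm.read_ft_force()); print(round(th,2),f.round(1),round(arm.read_opening(),3),(np.array(arm.read_tool_pos())-P(th)).round(4))
    if np.linalg.norm(f)>35: print("STOP");break
print(arm.read_time())
shot("side","d1",(150,80,350,300),3); shot("scene","d2",(170,80,370,270),3)
E
```

```text
0.17 [-0.2 -0.5 -2.6] 0.115 [-0.0002 -0.0001 -0.0001]
0.34 [-3.2 -0.8 -1.1] 0.11 [-0.0012 -0.0003 -0.0011]
0.51 [-5.8 -0.4  0.3] 0.116 [-0.0024 -0.0004 -0.0012]
0.68 [-10.2  -0.4   5.8] 0.117 [-0.0041 -0.0007 -0.0011]
0.85 [-15.2  -1.1  13.5] 0.114 [-0.0055 -0.0008 -0.0002]
1.02 [-15.5  -1.1  22.6] 0.118 [-0.0025 -0.0004  0.0033]
1.19 [-10.3   1.1  20.9] 0.112 [0.0006 0.0002 0.0047]
1.36 [-3.7  0.6 15.3] 0.113 [0.0024 0.0005 0.004 ]
1.53 [-1.2 -0.4 10.4] 0.11 [0.0029 0.0006 0.0028]
1.7 [0.7 0.7 5.7] 0.116 [0.003  0.0007 0.0012]
6.25
```

View pics/d1.png

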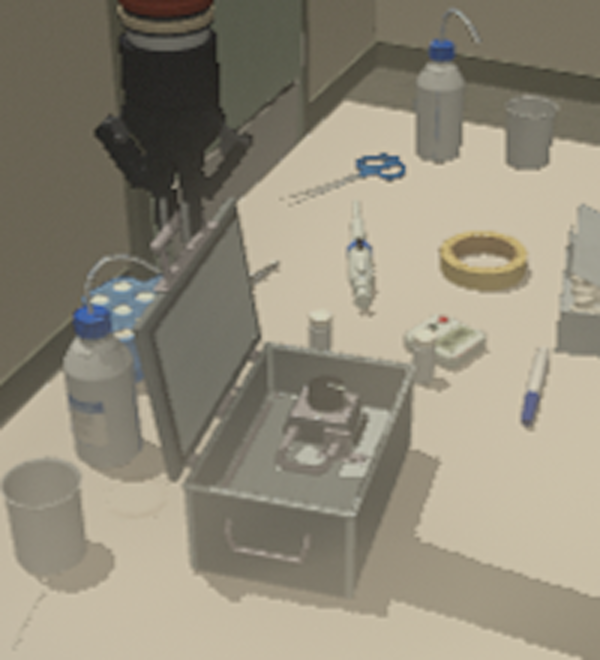

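View pics/d2.png

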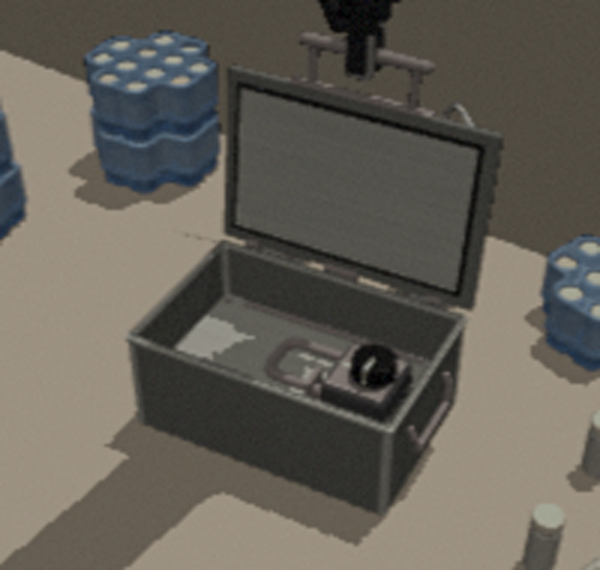

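```bash
python3 - <<'E'
from h import *
arm.move_gripper(.4)
p=np.array(arm.read_tool_pos()); arm.line_to(p+[0,0,.09],velocity=.25)
v=W([0,-.09,.34]); print(arm.ik(v,Q(0)))
for a in (2.3,1.2,0,-1.2): 
    print(a,arm.ik(W([0,-.066,.14]),Q(a)))
arm.movep(v,Q(0)); arm.move_gripper(.6)
shot("wrist","e1",g=1.6); print(arm.read_time())
shot("side","e2",(150,80,350,300),3)
E
```

```text
[ 0.24747169  0.54260027 -0.03999156  1.45299695  0.02265593  1.14644539
  0.33438986]
2.3 [ 0.48747147  0.80353154 -0.51262001  1.68284782  0.51785704  0.79403215
  2.16557049]
1.2 [ 0.3460274   0.76356408 -0.26583377  1.6877516   0.27674957  0.72733971
  1.27325809]
0 [ 0.21116292  0.74980867 -0.03998235  1.69249691  0.04229113  0.70012655
  0.28004522]
-1.2 [ 0.08199796  0.7562891   0.17552461  1.69703188 -0.18608037  0.70457782
 -0.71674908]
8.2667
```

View pics/e1.png

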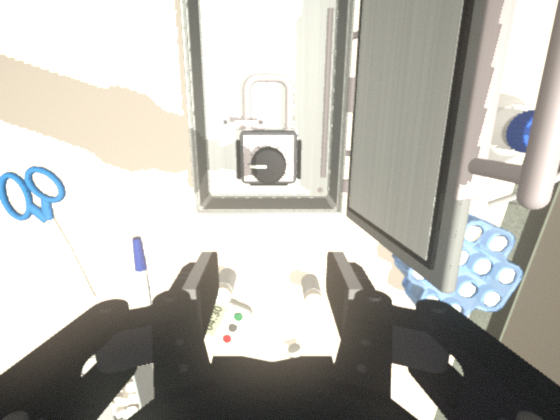

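View pics/e2.png

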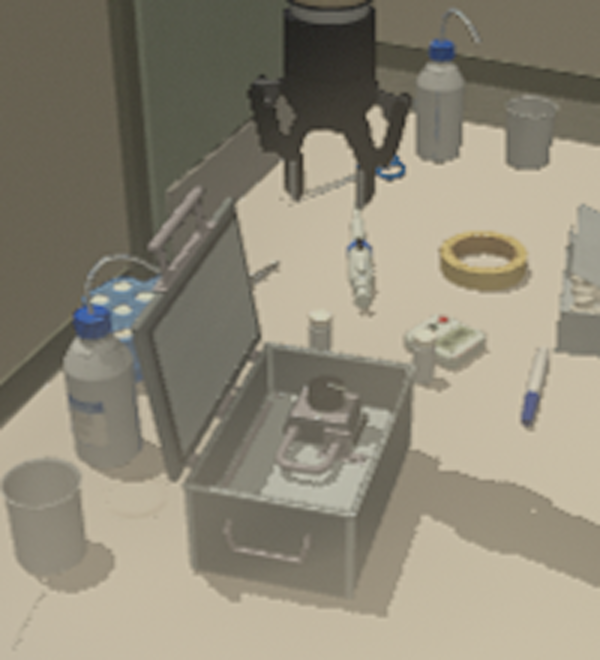

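```bash
python3 - <<'E'
from h import *
im=cv2.imread("pics/e1_raw.png")[60:220,180:360]
cv2.imwrite("pics/e1c.png",cv2.resize(im,None,fx=4,fy=3.7,interpolation=cv2.INTER_CUBIC))
T=np.load("pics/e1_T.npy"); cam=tocam("wrist",T); print(T[:3,3])
for n,P in dict(dialtop=(0,-.066,.0925),b1=(-.03,-.088,.074),b2=(.03,-.088,.074),b3=(-.03,-.032,.074),b4=(.03,-.032,.074),sh=(0,.02,.06),rimFR=(-.073,-.113,.1),rimBR=(.073,-.113,.1)).items(): print(n,proj(W(P),cam).round(1))
E
```

```text
[ 0.60359189 -0.15830375  0.3404388 ]
dialtop [[270.3 166.3]]
b1 [[242.2 184.3]]
b2 [[298.5 184.4]]
b3 [[241.  130.3]]
b4 [[299.9 130.4]]
sh [[270.5  77.1]]
rimFR [[197.9 213.7]]
rimBR [[342.6 214. ]]
```

View pics/e1c.png

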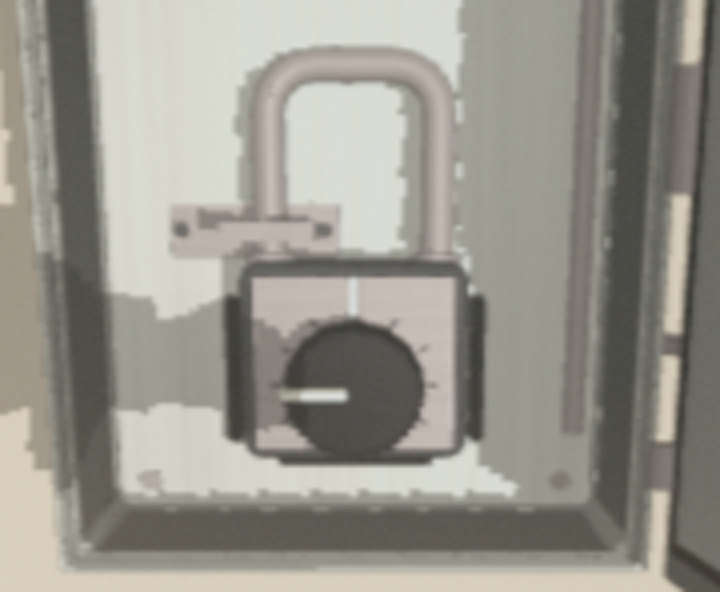

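```bash
python3 - <<'E'
from h import *
q=Q(1.5708)
arm.movep(W([-.001,-.066,.215]),q); arm.move_gripper(.54); arm.pause(.2)
T=shot("wrist","f1",g=1.2); cam=tocam("wrist",T)
print(arm.read_tool_pos(),W([-.001,-.066,.215]))
for n,P in dict(dialtop=(0,-.066,.0925),b1=(-.03,-.088,.074),b2=(.03,-.088,.074),b3=(-.03,-.032,.074),b4=(.03,-.032,.074),sh=(0,.02,.06),rimFR=(-.073,-.113,.1),rimBR=(.073,-.113,.1)).items(): print(n,proj(W(P),cam).round(1))
print(arm.read_time())
E
```

```text
[ 0.5985455  -0.13586388  0.21511498] [ 0.59849708 -0.13586893  0.215     ]
dialtop [[271.3 231.8]]
b1 [[238.3 179.9]]
b2 [[240.7 262.3]]
b3 [[322.3 179.8]]
b4 [[318.8 262.3]]
sh [[388.6 216.6]]
rimFR [[186.1 111.9]]
rimBR [[201.9 337.3]]
9.95
```

View pics/f1.png

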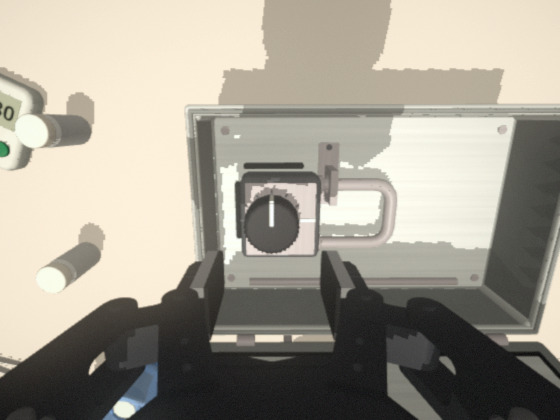

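```bash
sed -i 's/^CX,CY,CA=.*/CX,CY,CA=0.5884,-0.0710,0.1305/' h.py; python3 - <<'E'
from h import *
q=Q(1.5708); print(arm.read_ft_force())
arm.line_to(W([0,-.066,.150]),velocity=.1,ori=q)
f=np.array(arm.read_ft_force()); print(f.round(1))
T=shot("wrist","g1",g=1.2)
if np.linalg.norm(f)<10:
    arm.move_gripper(0.0,25); print(np.round(arm.read_ft_force(),1),arm.read_opening()*85,arm.read_tool_pos(),arm.read_time())
    shot("wrist","g2",g=1.2)
E
```

```text
[-0.15763781  0.17387855  0.47874448]
[ 0.9 -0.3  0.4]
[-0.5  0.5  4.1] 34.7774404433123 [ 0.59754397 -0.13639714  0.15107036] 11.0417
```

View pics/g1.png

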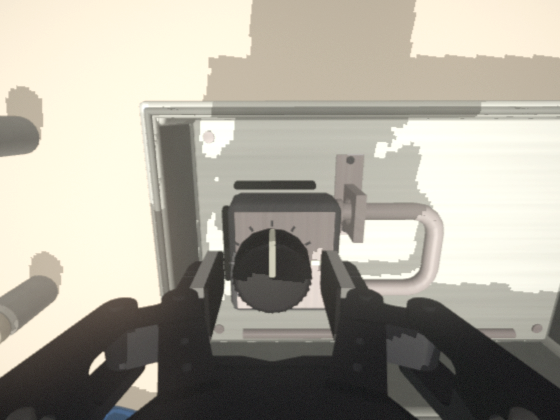

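View pics/g2.png

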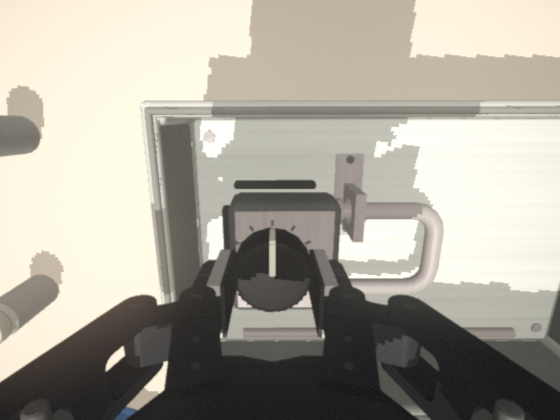

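```bash
python3 - <<'E'
from h import *
T=np.load("pics/g2_T.npy"); cam=tocam("wrist",T)
for d in (.054,.0585,.073): print(d,proj((T@[d,0,0,1])[:3],cam))
print(proj(W([0,-.066,.0925]),cam),proj(W([-.018,-.066,.0925]),cam),proj(W([.018,-.066,.0925]),cam))
print(proj(np.array([W([x,y,.074]) for x in(-.03,.03) for y in (-.088,-.032)]),cam))
E
```

```text
0.054 [[270.96157707 284.26251983]]
0.0585 [[270.98688898 279.2032752 ]]
0.073 [[271.05893859 264.80228409]]
[[271.12538826 277.76913524]] [[271.09394727 239.84691748]] [[271.15472035 313.14771522]]
[[224.70314275 201.76184241]
 [343.01015018 201.75823298]
 [229.32943915 312.37988556]
 [336.06349304 312.39042057]]
```

```bash
python3 - <<'E'
from h import *
im=cv2.imread("pics/g2_raw.png")[180:330,190:370].copy()
im=cv2.convertScaleAbs(im,alpha=1.6)
cv2.imwrite("pics/g2c.png",cv2.resize(im,None,fx=4,fy=4,interpolation=cv2.INTER_CUBIC))
E
```

```text
(no output)
```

View pics/g2c.png

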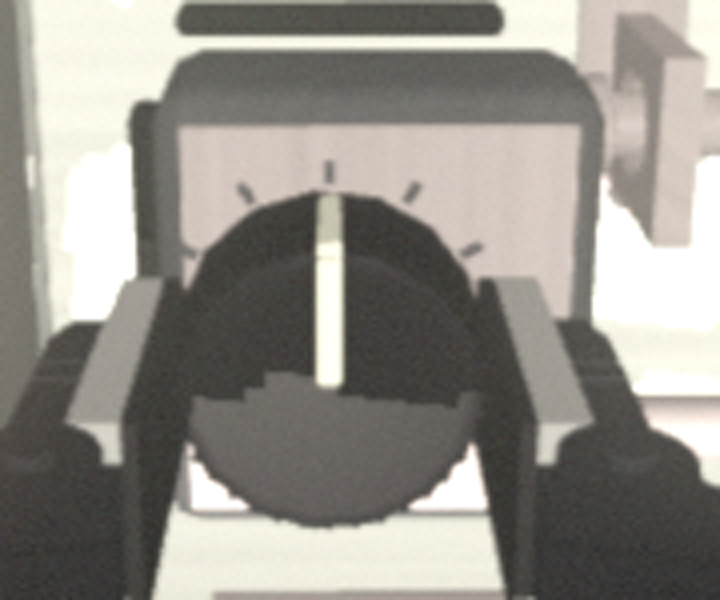

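```bash
python3 - <<'E'
from h import *
p=np.array(arm.read_tool_pos()); p[:2]=W([0,-.066,0])[:2]; p[2]=.150
for i in range(1,10):
    arm.movep(p,Q(1.5708*(1-i/9)))
    if i%3==0: print(i,np.round(arm.read_ft_force(),1),np.round(arm.read_wrist_torque(),2),arm.read_opening(),(np.array(arm.read_tool_pos())-p).round(4))
shot("wrist","i1",(130,100,430,380),2.1,1.3); print(arm.read_time())
E
```

```text
3 [-0.2  0.3  5.7] [ 0.04  0.13 -0.05] 0.40842508661870963 [ 0.0006 -0.0001  0.001 ]
6 [-1.1  0.6  6. ] [-0.    0.16 -0.05] 0.4049951795774445 [ 0.0005 -0.0003  0.001 ]
9 [-1.6 -0.7  6.8] [-0.    0.2  -0.04] 0.4106337036965373 [ 0.0003 -0.0004  0.001 ]
13.4333
```

View pics/i1.png

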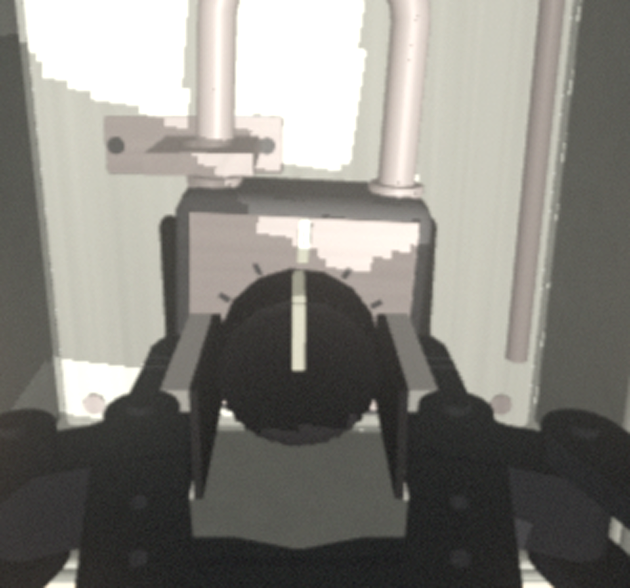

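```bash
python3 - <<'E'
from h import *
p=np.array(arm.read_tool_pos()); p[:2]=W([0,-.066,0])[:2]; p[2]=.150
arm.movep(p,Q(-.04))
arm.move_gripper(.54); arm.line_to(W([0,-.066,.2]),velocity=.2,ori=Q(0)); arm.pause(.15)
T=shot("wrist","i2",(130,60,430,340),2.1,1.3); print(arm.read_time(),arm.read_tool_pos(),W([0,-.066,.2]))
cam=tocam("wrist",T)
for n,P in dict(dialtop=(0,-.066,.0925),b3=(-.03,-.032,.074),b4=(.03,-.032,.074),sh=(0,.02,.06)).items(): print(n,(proj(W(P),cam)[0]-[130,60])*2.1)
E
```

```text
14.5583 [ 0.59622024 -0.13620779  0.19866534] [ 0.59698857 -0.1364388   0.2       ]
dialtop [300.77317624 381.33609007]
b3 [198.46116495 249.20091399]
b4 [403.52967794 249.40018281]
sh [301.18298305  64.3195083 ]
```

View pics/i2.png

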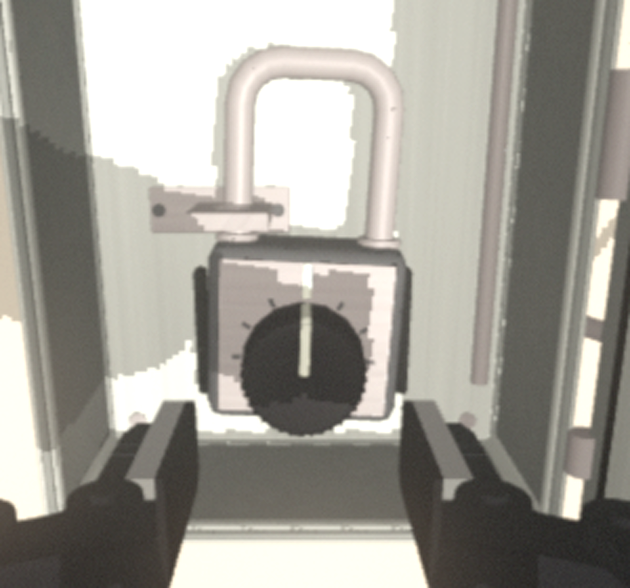

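```bash
python3 - <<'E'
from h import *
q=Q(1.5508)
arm.movep(W([.003,.0205,.20]),q); arm.move_gripper(.35); arm.pause(.1)
T=shot("wrist","j1",(130,60,430,340),2.1,1.3); print(arm.read_time())
cam=tocam("wrist",T)
for d in (.073,.14): print((proj((T@[d,0,0,1])[:3],cam)[0]-[130,60])*2.1)
print((proj(W([.003,.0205,.06]),cam)[0]-[130,60])*2.1)
E
```

```text
16.025
[296.19541424 430.11708113]
[296.66093623 339.90104645]
[296.96650201 339.87126317]
```

View pics/j1.png

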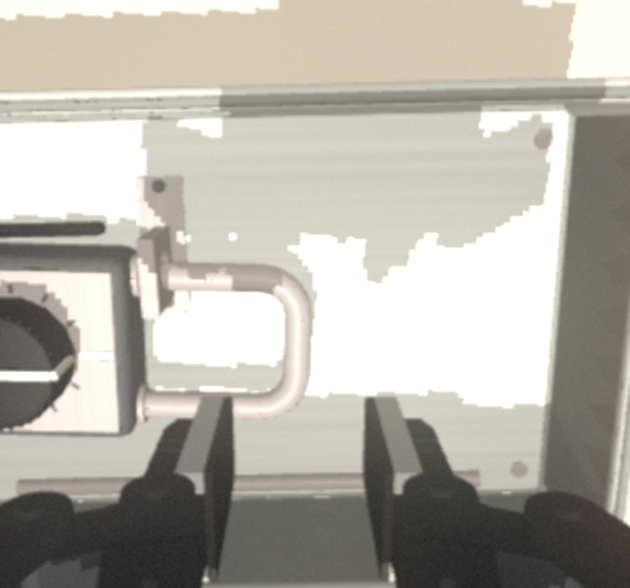

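```bash
python3 - <<'E'
from h import *
q=Q(1.5508)
arm.line_to(W([.0035,.021,.1235]),velocity=.1,ori=q)
f=np.array(arm.read_ft_force()); print(f.round(1)); shot("wrist","k1",(130,60,430,340),2.1,1.3)
if np.linalg.norm(f)<8:
    arm.move_gripper(0,40); print(np.round(arm.read_ft_force(),1),arm.read_opening()*85,arm.read_tool_pos())
shot("wrist","k2",(130,60,430,340),2.1,1.3);print(arm.read_time())
E
```

```text
[ 0.2 -0.4 -0.3]
[-0.6  0.   1.6] 7.281865453779264 [ 0.5890597  -0.04994049  0.12397583]
17.3583
```

View pics/k2.png

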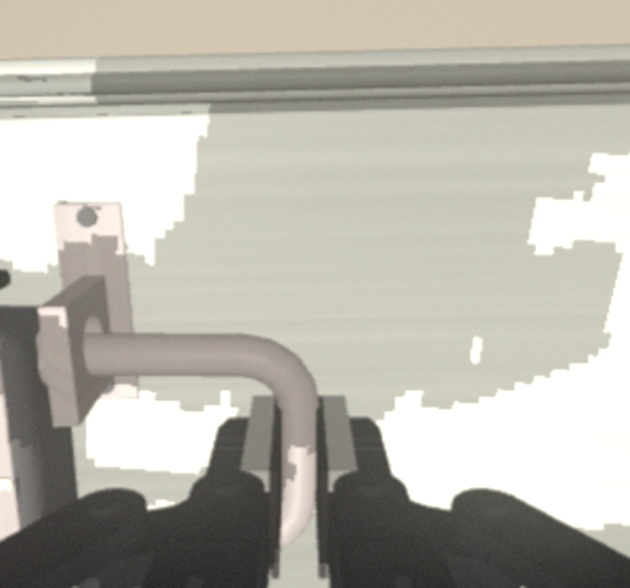

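Bar is gripped (7.3 mm reading, pads either side at cols ~262/335). Pull along +y.

```bash
python3 - <<'E'
from h import *
q=Q(1.5708-.02)
u=W([0,1,0])-W([0,0,0]); u/=np.linalg.norm(u); v=np.array([u[1],-u[0],0])
for y in list(np.arange(.031,.0451,.007))+list(np.arange(.047,.060,.002)):
    arm.line_to(W([.003,y,.1238]),velocity=.06,ori=q)
    f=np.array(arm.read_ft_force()); print(round(y,3),(f@u).round(1),(f@v).round(1),f[2].round(1),((np.array(arm.read_tool_pos())-W([.003,y,.1238]))@u).round(4),round(arm.read_opening()*85,1))
    if abs(f@u)>18: break
shot("wrist","l1",(130,60,430,340),2.1,1.3);shot("scene","l2",(200,140,340,260),5);print(arm.read_time())
E
```

```text
0.031 0.3 0.4 2.3 0.0011 7.3
0.038 0.1 -0.3 1.9 0.0011 7.0
0.045 -0.5 0.1 1.2 0.0011 6.8
0.047 -0.7 0.9 0.1 0.0001 7.3
0.049 -1.4 0.8 1.1 -0.0002 7.4
0.051 -5.1 1.1 1.7 -0.0017 6.9
0.053 -8.2 0.6 1.2 -0.0034 7.1
0.055 -10.1 0.4 1.8 -0.0051 7.4
0.057 -11.2 0.4 2.2 -0.0068 7.1
0.059 -15.2 -0.3 2.4 -0.0086 7.3
20.0583
```

View pics/l1.png

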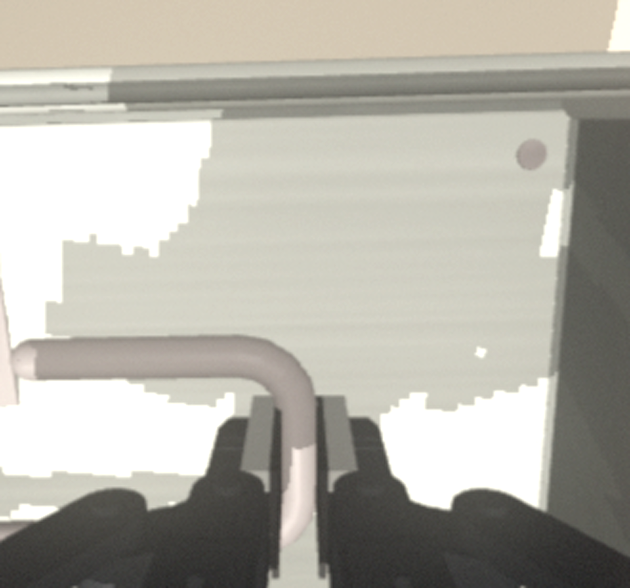

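```bash
python3 - <<'E'
from h import *
q=Q(1.5708-.02)
arm.line_to(W([.003,.0505,.1238]),velocity=.06,ori=q); arm.pause(.2)
print(np.round(arm.read_ft_force(),1))
arm.move_gripper(.35); arm.line_to(W([.003,.0505,.20]),velocity=.2)
arm.movep(W([0,-.06,.25]),Q(0)); arm.move_gripper(1.0); arm.pause(.2)
T=shot("wrist","m1",(130,40,430,320),2.1,1.1);print(arm.read_time())
cam=tocam("wrist",T)
for n,P in dict(b1=(-.03,-.083,.074),b2=(.03,-.083,.074),b3=(-.03,-.027,.074),b4=(.03,-.027,.074),sh=(0,.0495,.06)).items(): print(n,(proj(W(P),cam)[0]-[130,40])*2.1)
E
```

```text
[ 2.3 -5.5  0.9]
23.25
b1 [220.24215228 410.3838776 ]
b2 [374.64467106 410.43595131]
b3 [215.38920081 266.70032878]
b4 [379.39820144 266.70923461]
sh [297.3855664   45.70985376]
```

View pics/m1.png

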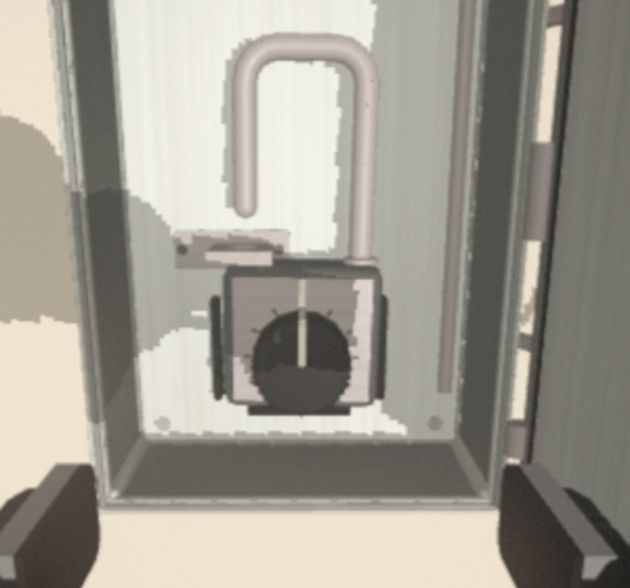

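```bash
python3 - <<'E'
from h import *
q=Q(0)
arm.line_to(W([.001,-.049,.18]),velocity=.2,ori=q)
arm.line_to(W([.001,-.049,.125]),velocity=.08,ori=q)
f=np.array(arm.read_ft_force()); print(f.round(1))
if np.linalg.norm(f)<10:
    arm.move_gripper(0,60); print(np.round(arm.read_ft_force(),1),arm.read_opening()*85,arm.read_tool_pos()-W([.001,-.049,.125]))
shot("wrist","n1",(130,40,430,320),2.1,1.1);print(arm.read_time())
E
```

```text
[ 0.5 -0.1 -0.8]
[ 0.  -0.2  4.5] 58.120017440129004 [ 0.00054742 -0.00020488  0.00110347]
25.0
```

View pics/n1.png

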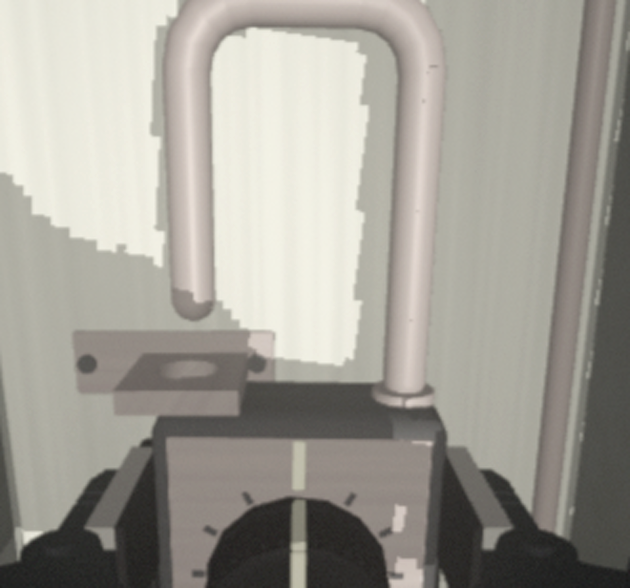

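```bash
python3 - <<'E'
from h import *
q=Q(0); b=W([.001,-.049,.125])
for dz,v in((.012,.04),(.04,.06),(.195,.12)):
    arm.line_to(b+[0,0,dz],velocity=v,ori=q); print(np.round(arm.read_ft_force(),1),np.round(arm.read_wrist_torque(),2),arm.read_opening()*85)
arm.pause(.3)
shot("wrist","o1",(130,40,430,420),1.5,1.1);shot("side","o2",(150,60,350,300),2.5);shot("scene","o3",(170,40,370,270),2.6)
print(arm.read_time(),arm.read_tool_pos(),arm.read_dq())
E
```

```text
[ 0.4 -0.2 -2.7] [-0.11 -0.02  0.01] 58.33964207534755
[ 0.1  0.6 -3.6] [-0.    0.02  0.03] 58.06747726674331
[-0.6 -0.4 -3.2] [-0.04  0.04  0.02] 58.20728786899284
27.9583 [ 0.59576968 -0.11944208  0.31991116] [ 4.36488625e-04 -6.96843188e-05  4.83702681e-04 -7.45236680e-04
 -1.12913903e-03 -3.96784712e-04 -2.56904868e-05]
```

View pics/o1.png

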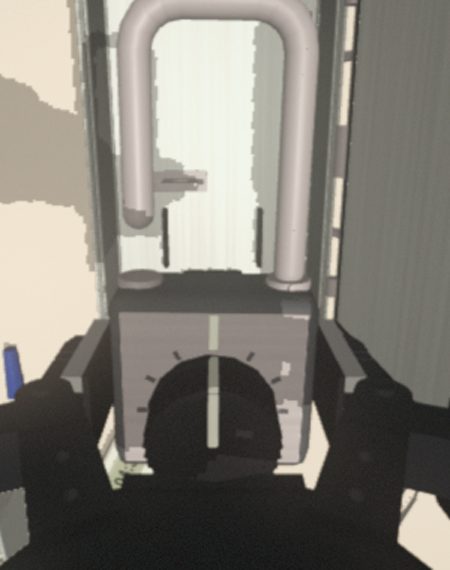

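View pics/o2.png

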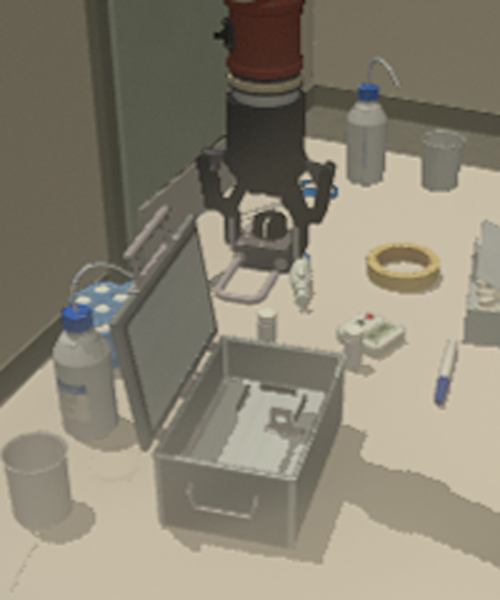

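View pics/o3.png

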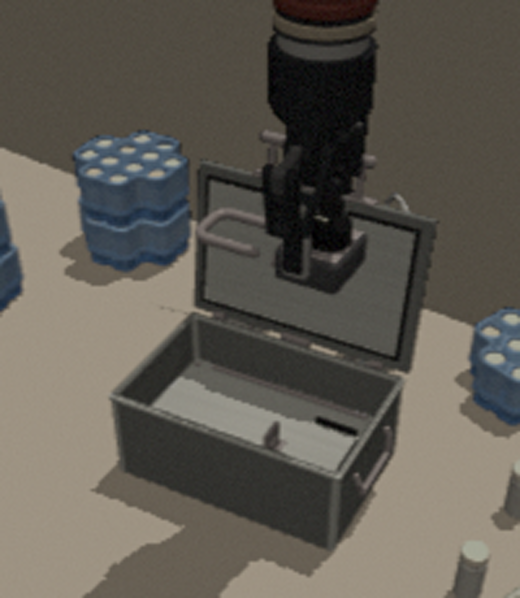

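```bash
python3 - <<'E'
from h import *
print(arm.read_opening()*85, arm.read_tool_pos(), arm.read_time()); ticket.finish_job()
E
```

```text
57.84620923613284 [ 0.59576968 -0.11944208  0.31991116] 27.9583
the job is handed in; nothing more can be done
```

I handed the job in at about 28 s of the 72 s allowed. The padlock is open and off the staple, held by its body sides above the case, and `finish_job` gives no verdict.

**What I did:**
- **Lid:** I lifted it by the bar until it leaned back on its rests, where it has stayed.
- **Dial:** I turned it three clicks clockwise, from about 1.57 rad to the long white mark.
- **Shackle:** I pulled it out until the force rose at its stop, about 29 mm in all: 24 mm of shackle travel plus 5 mm of body play.
- **Lock:** I gripped the body with 60 N and lifted it 195 mm straight up.

**Last checks:**
- **Shackle:** its free leg is clear of the lock, and the stripe is still at the mark.
- **Level:** I judged this only by eye. The lock sits in the wrist picture as it did before the lift.
- **Height:** the underside is about 14 cm above the rim, by calculation from the lift.
- **Stillness and grip:** joint speeds were about 0.001 rad/s or less, and the wrist force showed the lock's weight at about 3.2 N down. The gripper read 58 mm on the 60 mm body; it read about 2 mm low on the other grips too.
- **Surroundings:** the lid was open, and the bystanders in view looked unmoved. The scissors were not in the last pictures, but the arm's path did not pass near them.

**Disagreements along the way:**
- My first case position was about 2.5 mm off. The lid therefore put up to about 27 N on the wrist mid-arc, and I corrected the position before gripping the dial.
- Turning the dial twisted the lock about 2°, and pulling the shackle squared it again.

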